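# Cover a culture dish with the windowed bar and hold the loupe at its focus

## Task

Lay the dark windowed bar across the two blue rests of the inspection jig, between their guide pins and with its window centred over the culture dish, and let go of it. Then take the loupe with the red handle and hold it still and level, lens centred over the window, at the height shown by the orange collar on the jig's post; finish while still holding it there, touching neither jig nor bar. Do not move the orange collar or the dish, and leave the other things on the bench where they are.

Things in the scene. Friction and masses are not known exactly. Their poses are not given: they have to be found in the camera images.
- jig: fixed inspection jig; origin under the dish, x along it, z up. Aluminium base 222 x 90 x 6 (x -100 to +122). Blue rests at x = -62, +62: 14 long, 62 wide, flat tops 30 above the bench; on each, round-topped guide pins, 6 dia, at y = -19, +19 rise 8 above the top (32 clear between). At x = +110, y = 0 a steel focus post, 8 dia, top 134 above the bench
- stage_centre (a point): point on the top of the jig's base plate, 6 above the bench, at the centre of the dish's place, midway between the rests
- bar_seat (a point): point midway between the two rests at the level of their flat tops, 30 above the bench; axes as the jig
- focus_mark (a point): centre of the orange collar on the focus post (collar 24 dia, 8 high); its height is the focal height for the middle of the lens, 90 to 120 above the bench
- focus_collar (a joint): height of the orange collar along its post, in m above its lowest place (0 to 0.03); its centre is then 90 mm + this value above the bench. Friction of about 4 N holds it; it must not be moved
- dish: cream-coloured round culture dish, 64 dia, collides as 16 high, so its top is at most 22 above the bench; stands loose in a low black ring on the jig; origin at the centre of its underside
- bar_centre (a point): centre (half-way up) of the dark steel windowed bar, lying flat: 160 long (along x), 8 thick, 0.12 kg; arms 24 wide, in the middle a 46 x 46 plate with a round 34 window. Grip it across y at the plate or an arm. Both ways round are alike. It is down when this point is 4 above bar_seat
- bar: the same bar; origin at the centre of its underside, x along the bar, z up
- loupe_lens (a point): centre of the loupe's lens: round black frame 64 dia, 10 high, with clear glass; this point is 5 above the loupe's underside; z is the lens axis, x points away from the handle
- loupe_grip (a point): middle of the loupe's red handle, a bar 80 long, 14 wide, 14 high, 7 above the loupe's underside; 90 mm from the lens centre straight along -x of the loupe and 2 mm higher. The handle is weighted: the centre of mass lies about 10 mm from here toward the lens
- loupe: the loupe, 0.11 kg, lying flat on the bench; origin on its underside, 50 mm from the lens centre toward the handle; x points from handle to lens, z up. Its handle may point any way at the end; mind the dark label printer, about 250 high, that stands to the left just in front of the robot, nearer than the work
- stapler: red and black desk stapler, 138 x 34 x 47, near the back edge; bystander
- lab_timer: white bench timer with coloured buttons, 70 x 62 x 19, near the back edge; bystander
- bottle: white reagent bottle with a green cap, 51 across, 98 high, on the right; bystander
- ball_pen: blue ball pen, 142 long, lying on the right; bystander
- marker: black marker pen, 138 long, lying on the right, near the robot; bystander

How it is judged:
By the outcome, as a careful person would: the job done as asked, in the order asked, and still so for the second after the job is handed in, while the arm keeps its last pose, push and grip.
It also fails if it takes over 54 s, if anything falls off the work surface, if the arm or the gripper's body presses on something with over 40 N, if the wrist force passes 120 N, or if a joint passes its speed limit or range.

## Robot

A 7-joint arm with a two-finger parallel gripper is mounted at the origin on the work surface; the furniture and walls round the work are solid. World frame = base frame: x ahead of the robot, y to its left, z up, the work surface at z = 0. Lengths are in m, angles in degrees, forces in N, time in s.
With the tool pointing down it reaches from about 0.425 to 0.875 m from the base axis. Payload 4.7 kg.
Tool frame: the origin (TCP) lies at the very end of the fingers, on their centre line; the grasp point (between the pads) lies 19 mm behind it (ctrl.pinch_z is the distance from the TCP to the grasp point, in m); z points along the fingers, y is the line along which they close (so a half turn about z gives the same grasp; the last joint's range is limited). The gripper opens to 87 mm and grips with 3 to 60 N. Pads are 19 mm wide; open, the fingers measure 117 mm over their backs; the gripper's body (75 mm by 190 mm) begins 51 mm behind the grasp point.
Start: joints at [71.74, 18.392, -4.016, 83.108, 1.295, 78.541, -3.26], TCP at [0.212, -0.614, 0.223] pointing down, gripper open.
Joint ranges: [-163.93, 163.93], [-17.29, 119.83], [-79.2, 71.16], [3.27, 140.29], [-89.18, 269.18], [5.43, 117.66], [-154.24, 154.24]. Speed limits (degrees/s): [147.25, 147.25, 180, 180, 180, 180, 180].

## Interface

Orientations are given as a 3x3 rotation matrix whose columns are the frame's x, y, z axes.
In Python, from workcell import ctrl, optics, ticket gives the robot as it stands.
- The arm moves only by the tool drive_tool, never from a script. Its argument "commands" is a list that holds one entry, the list of rows, each a list of 7 numbers: the turn, a rotation vector about the tool's x, y, z normalised to -1 to 1, where 1 is 45 degrees, then the shift along the tool's x, y, z normalised to -1 to 1, where 1 is 8 cm, then the closure, from 0 (fully open) to 1 (shut). A call has exactly 8 rows; each row is the pose to reach, as a shift and turn from the pose commanded when the call began, along the tool's axes at that moment; what a row does not reach only later rows make up. A row lasts 1/12 s, in which the tool goes at most 41.7 mm and 7.16 degrees, less where a joint would pass 70% of its speed; a pose out of reach is approached as far as the arm can. A call with a number of a shift or a turn outside -1 to 1 is refused whole. A call with a gripper value outside its range is refused whole. The fingers move at their own pace and stop on an object; "force" is the grip in N (left out, the last holds). Time passes only in rows, so rows that repeat a pose let the fingers close, or fill a call up. It gives the time, the measured TCP pose, the force, the opening and the grip force at its end, in the units of the state.
- ctrl.sense(): the state, without advancing time (a new reading comes with each control period).
- optics.get_image(name): name is "side" or "top" or "wrist"; returns the picture (384x512x3 uint8, red, green, blue); there is no depth.
- optics.camera_info(name): a dict with "fx", "fy", "cx", "cy" (pixels), "R" (3x3) and "t" (3): a world point X has camera coordinates R X + t; the wrist camera has in their place "mount" (4x4, takes a point from camera to tool coordinates, whose origin is the TCP and whose axes are the flange's). Camera axes: x right, y down, z forward; pixel columns grow to the right and rows downward; lengths in m; the calibration is good to about 2 mm. A picture is of the moment at which its call begins: read the wrist's pose just before it. camera_info takes no time and is no camera call.
- ticket.finish_job(): hands the job in; it is judged then, once.
The state is a dict: "time": time; "joint_positions": joint angles; "qd": joint speeds; "joint_torque": joint torques, N m; "ee_pos": TCP position; "ee_rot": TCP orientation; "wrist_force": force on the tool from outside, world axes, zero at the start; "ft_torque": the same for the moment, N m; "width": finger opening in m; "finger_force": force on a finger pad.
Only numpy, scipy, OpenCV 4.12 (cv2) and the standard library are available. Lean on these libraries where they do the work, as an engineer would, in place of code of your own. Each camera call takes 0.05 s, during which the arm holds its last target. There are 200 camera calls.

## Working session

There is one attempt and no reset: what is moved stays moved. The work goes in short steps, Python scripts to look and compute and a tool call to move; the robot and the scene stay as the last step left them, time stands still between calls to the robot, and variables do not carry over. Pictures are saved under pics/ and viewed, at most 11 in all, crops included, and the job is handed in when it is done.

Besides the shell and the picture viewer there is one more tool, called after "Emit:" as name(argument=value, ...), one argument or row to a line, values as JSON. drive_tool: Moves the arm, as the interface text tells. Its arguments: {"type":"object","properties":{"commands":{"type":"array"},"force":{"type":"number"}},"required":["commands"]}

```bash
mkdir -p pics
python3 - <<'E'
from workcell import ctrl, optics
import cv2, numpy as np
for n in("top","side"):
    im=optics.get_image(n); cv2.imwrite(f"pics/{n}0.png",cv2.resize(im[:,:,::-1],(800,600),interpolation=cv2.INTER_CUBIC)); cv2.imwrite(f"pics/{n}0raw.png",im[:,:,::-1])
    print(n,optics.camera_info(n))
print(optics.camera_info("wrist"))
s=ctrl.sense();print(s);print(ctrl.pinch_z)
E
```

```text
top {'fx': 421.35128135303137, 'fy': 421.35128135303137, 'cx': 257.27060817352975, 'cy': 189.4091974324761, 'R': array([[-0.00349756, -0.99965223,  0.02613797],
       [-0.98141467, -0.00158367, -0.19189252],
       [ 0.19186718, -0.02632334, -0.98106782]]), 't': array([-0.09485977,  0.54344104,  0.97684076])}
side {'fx': 472.3272954455964, 'fy': 472.3272954455964, 'cx': 252.05481125192065, 'cy': 186.30956364209706, 'R': array([[ 0.98824588, -0.15279027,  0.00502233],
       [-0.05149835, -0.36366403, -0.93010558],
       [ 0.14393752,  0.91891436, -0.36725793]]), 't': array([-0.5646856 ,  0.0699431 ,  0.98208905])}
{'fx': 275.30602646188663, 'fy': 275.30602646188663, 'cx': 252.70722926302082, 'cy': 190.55339467188665, 'mount': array([[-4.15366795e-04, -9.58806769e-01, -2.84058808e-01,
         7.79109187e-02],
       [ 9.99999913e-01, -3.84292391e-04, -1.65122896e-04,
        -1.95776252e-04],
       [ 4.91593124e-05, -2.84058852e-01,  9.58806845e-01,
        -1.61726704e-01],
       [ 0.00000000e+00,  0.00000000e+00,  0.00000000e+00,
         1.00000000e+00]])}
{'time': 0.1, 'joint_positions': array([71.7413236 , 18.43390768, -4.0173443 , 83.16964987,  1.29545021,
       78.53929322, -3.26039297]), 'qd': array([-0.05374824, -0.1001342 , -0.07495211, -0.16554702, -0.06084461,
       -0.01202247,  0.0094492 ]), 'joint_torque': array([-1.27030384e-03, -4.92573810e+01, -4.05707778e-01, -3.13400137e+01,
       -6.39214274e-02,  3.94879316e-02,  5.62568607e-05]), 'ee_pos': array([ 0.21213911, -0.6138793 ,  0.22156615]), 'ee_rot': array([[ 9.45121643e-01,  3.26718020e-01, -6.44616858e-04],
       [ 3.26718643e-01, -9.45120328e-01,  1.57924339e-03],
       [-9.32732227e-05, -1.70318545e-03, -9.99998545e-01]]), 'wrist_force': array([ 0.56705555, -0.82217154, -0.12225683]), 'ft_torque': array([ 0.00836073, -0.00661031,  0.04478922]), 'finger_force': 0.0, 'width': 0.0875201278459396}
0.0187
```

View pics/top0.png

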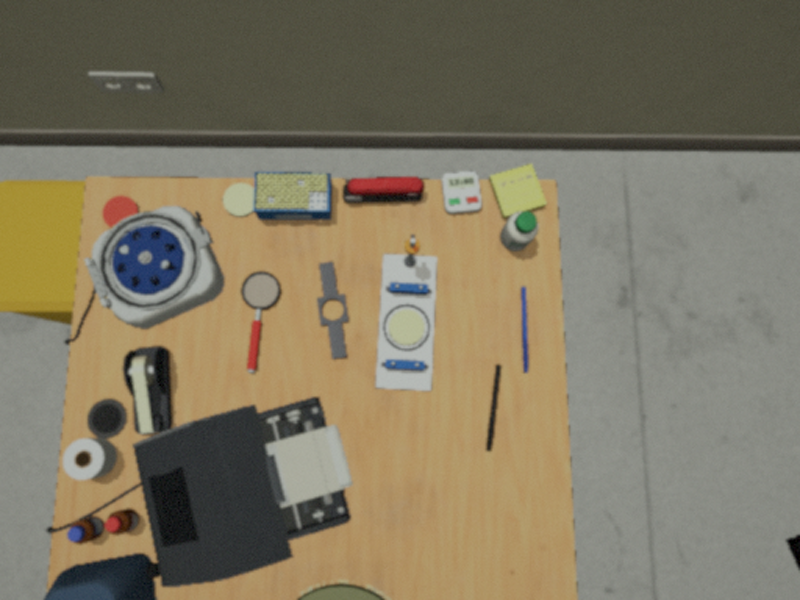

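View pics/side0.png

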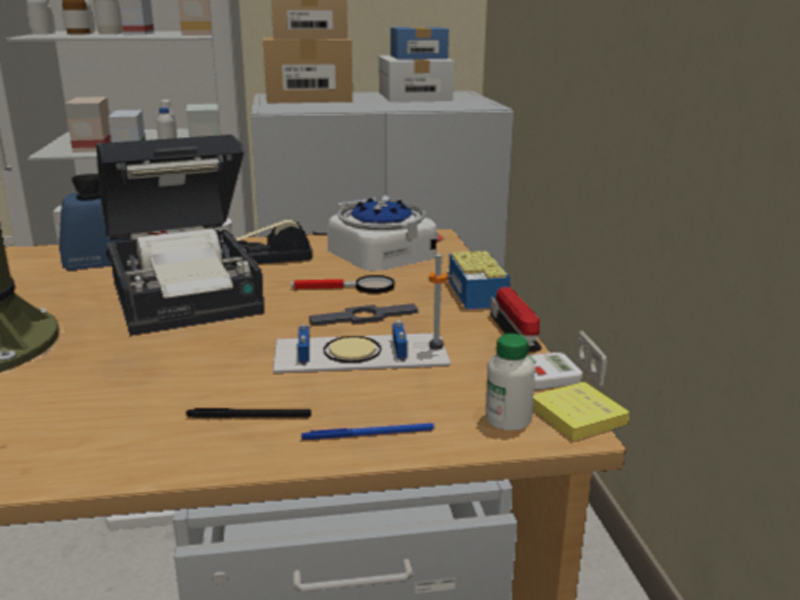

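Top view (800x600): bar ≈ (333,310), ends (327,263)/(339,358). Jig dish is at (407,327), rests at (408,288)/(404,366), collar at (412,243). Loupe lens is at (261,290) and the handle end at (251,371). I'll enlarge these for closer readings.

```bash
cat > h.py <<'E'
import numpy as np, cv2
from workcell import ctrl, optics
def ray(n,u,v,z,info=None):
    "world point at height z seen at pixel u,v of fixed camera"
    c=optics.camera_info(n); d=c["R"].T@np.array([(u-c["cx"])/c["fx"],(v-c["cy"])/c["fy"],1]); o=-c["R"].T@c["t"]
    return o+d*(z-o[2])/d[2]
def wpose():
    s=ctrl.sense(); T=np.eye(4); T[:3,:3]=s["ee_rot"]; T[:3,3]=s["ee_pos"]; return T@optics.camera_info("wrist")["mount"]
def wray(M,u,v,z):
    c=optics.camera_info("wrist"); d=M[:3,:3]@np.array([(u-c["cx"])/c["fx"],(v-c["cy"])/c["fy"],1]); o=M[:3,3]
    return o+d*(z-o[2])/d[2]
E
python3 - <<'E'
from h import *
k=1/1.5625
for n,u,v,z in [("bar",333,310,.008),("barA",327,263,.008),("barB",339,358,.008),("dish",407,327,.015),("rest+",408,288,.034),("rest-",404,366,.034),("lens",261,290,.008),("hand",251,371,.014),("handtop",257,310,.014)]:
    print(n,ray("top",u*k,v*k,z).round(4))
im=cv2.imread("pics/top0raw.png")[140:260,145:295]
cv2.imwrite("pics/c1.png",cv2.resize(im,None,fx=5,fy=5,interpolation=cv2.INTER_CUBIC))
im=cv2.imread("pics/side0raw.png")[140:245,170:300]
cv2.imwrite("pics/c2.png",cv2.resize(im,None,fx=5.5,fy=5.5,interpolation=cv2.INTER_CUBIC))
E
```

```text
bar [0.5289 0.0156 0.008 ]
barA [0.6075 0.0268 0.008 ]
barB [0.4508 0.0047 0.008 ]
dish [ 0.5    -0.1043  0.015 ]
rest+ [ 0.5602 -0.1056  0.034 ]
rest- [ 0.4356 -0.0987  0.034 ]
lens [0.5618 0.1333 0.008 ]
hand [0.4298 0.143  0.014 ]
handtop [0.5277 0.1373 0.014 ]
```

View pics/c1.png

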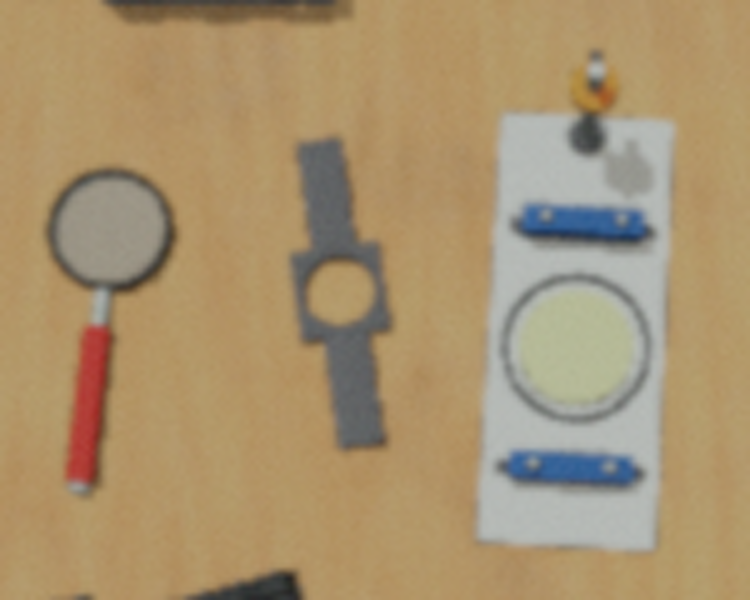

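View pics/c2.png

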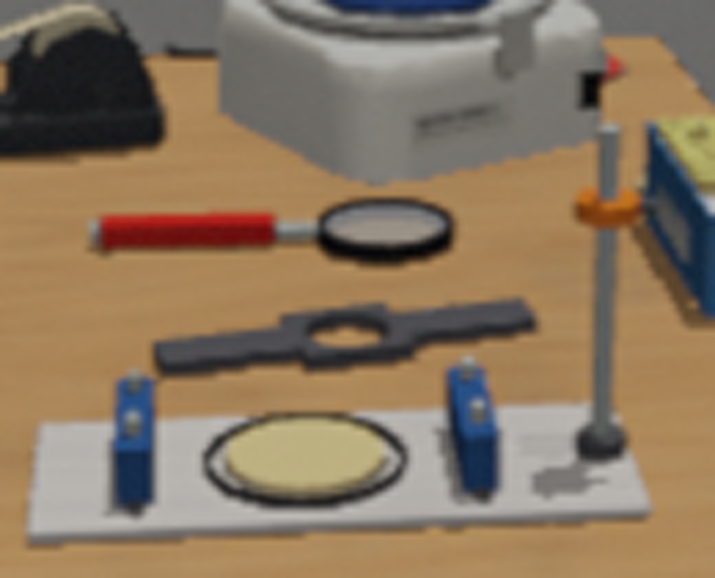

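c1: window (342,292), bar ends (320,142)/(362,445), pins (546,216),(623,218),(533,463),(609,467), lens (111,229), handle middle (89,408), collar (594,88). c2: collar (608,207), post top (608,128).

```bash
cat >> h.py <<'E'
def yaw(a,b): d=a-b; return np.degrees(np.arctan2(d[1],d[0]))
def vert(n,u,v,p):
    "height on vertical line at p best matching pixel row"
    c=optics.camera_info(n)
    zs=np.linspace(0,.2,2001); X=np.c_[np.full(2001,p[0]),np.full(2001,p[1]),zs]@c["R"].T+c["t"]
    uv=np.c_[X[:,0]/X[:,2]*c["fx"]+c["cx"],X[:,1]/X[:,2]*c["fy"]+c["cy"]]; e=np.hypot(*(uv-[u,v]).T); i=e.argmin(); return zs[i],uv[i],e[i]
E
python3 - <<'E'
from h import *
g=lambda u,v,z: ray("top",144.6+u/5,139.6+v/5,z)
w=g(342,292,.006);a=g(320,142,.006);b=g(362,445,.006)
print("bar",w.round(4),((a+b)/2).round(4),yaw(a,b),np.linalg.norm(a-b))
P=[g(u,v,.037) for u,v in [(546,216),(623,218),(533,463),(609,467)]]
A=(P[0]+P[1])/2;B=(P[2]+P[3])/2;C=(A+B)/2;y=yaw(A,B)
print("jig",C.round(4),y,np.linalg.norm(A-B),"dish",g(577,347,.02).round(4))
l=g(111,229,.006);h=g(89,408,.012);print("loupe",l.round(4),h.round(4),yaw(l,h),np.linalg.norm(l-h))
post=C+.11*np.array([np.cos(np.radians(y)),np.sin(np.radians(y)),0]);print(post)
for u,v in [(608,207),(608,128)]: print(vert("side",169.6+u/5.5,139.6+v/5.5,post))
print(vert("top",144.6+594/5,139.6+88/5,post))
print(vert("top",144.6+597/5,139.6+55/5,post))
E
```

```text
bar [0.5303 0.0161 0.006 ] [0.5306 0.0168 0.006 ] 8.69887694651637 0.15829353248051026
jig [ 0.5012 -0.1028  0.037 ] -3.361465383937487 0.12383347239448703 dish [ 0.5   -0.103  0.02 ]
loupe [0.5628 0.1343 0.006 ] [0.4703 0.1406 0.012 ] -3.9322056742977343 0.09286754274087114
[ 0.6109651  -0.10927885  0.037     ]
(np.float64(0.1033), array([280.60394956, 177.25529399]), np.float64(0.45888565049554814))
(np.float64(0.1332), array([281.02149003, 162.88034104]), np.float64(0.876068574384644))
(np.float64(0.1041), array([263.60907554, 157.23136124]), np.float64(0.21141454270134757))
(np.float64(0.1588), array([264.61059269, 150.69729052]), np.float64(0.6182951381034935))
```

Emit:
drive_tool(
  commands=[
    [[0,0,0,0.125,-0.125,0,0],[0,0,0,0.25,-0.25,0,0],[0,0,0,0.375,-0.375,0,0],[0,0,0,0.5,-0.5,0,0],[0,0,0,0.625,-0.625,0,0],[0,0,0,0.75,-0.75,0,0],[0,0,0,0.875,-0.875,0,0],[0,0,0,1,-1,0,0]],
  ],
  force=20,
)

```text
time: 0.77
ee_pos: [0.2625, -0.5113, 0.2227]
ee_rot: [[0.945, 0.327, 0.0], [0.327, -0.945, -0.0], [-0.0, 0.0, -1.0]]
wrist_force: [0.4, 1.0, -0.2]
width: 0.0869
finger_force: 0.0
```

Emit:
drive_tool(
  commands=[
    [[0,0,0,0.125,-0.125,0,0],[0,0,0,0.25,-0.25,0,0],[0,0,0,0.375,-0.375,0,0],[0,0,0,0.5,-0.5,0,0],[0,0,0,0.625,-0.625,0,0],[0,0,0,0.75,-0.75,0,0],[0,0,0,0.875,-0.875,0,0],[0,0,0,1,-1,0,0]],
  ],
)

```text
time: 1.43
ee_pos: [0.3119, -0.4096, 0.2226]
ee_rot: [[0.945, 0.327, 0.0], [0.327, -0.945, -0.0], [-0.0, 0.0, -1.0]]
wrist_force: [1.1, -0.1, 0.6]
width: 0.0866
finger_force: 0.0
```

Emit:
drive_tool(
  commands=[
    [[0,0,0,0.125,-0.125,0,0],[0,0,0,0.25,-0.25,0,0],[0,0,0,0.375,-0.375,0,0],[0,0,0,0.5,-0.5,0,0],[0,0,0,0.625,-0.625,0,0],[0,0,0,0.75,-0.75,0,0],[0,0,0,0.875,-0.875,0,0],[0,0,0,1,-1,0,0]],
  ],
)

```text
time: 2.1
ee_pos: [0.3613, -0.3078, 0.2226]
ee_rot: [[0.945, 0.327, 0.0], [0.327, -0.945, -0.0], [-0.0, 0.0, -1.0]]
wrist_force: [-0.1, -0.0, 0.5]
width: 0.0869
finger_force: 0.0
```

Emit:
drive_tool(
  commands=[
    [[0,0,0,0.125,-0.125,0,0],[0,0,0,0.25,-0.25,0,0],[0,0,0,0.375,-0.375,0,0],[0,0,0,0.5,-0.5,0,0],[0,0,0,0.625,-0.625,0,0],[0,0,0,0.75,-0.75,0,0],[0,0,0,0.875,-0.875,0,0],[0,0,0,1,-1,0,0]],
  ],
)

```text
time: 2.77
ee_pos: [0.4106, -0.206, 0.2226]
ee_rot: [[0.945, 0.327, 0.0], [0.327, -0.945, -0.0], [-0.0, 0.0, -1.0]]
wrist_force: [0.1, -0.5, -0.5]
width: 0.0868
finger_force: 0.0
```

Emit:
drive_tool(
  commands=[
    [[0,0,0,0.125,-0.125,0,0],[0,0,0,0.25,-0.25,0,0],[0,0,0,0.375,-0.375,0,0],[0,0,0,0.5,-0.5,0,0],[0,0,0,0.625,-0.625,0,0],[0,0,0,0.75,-0.75,0,0],[0,0,0,0.875,-0.875,0,0],[0,0,0,1,-1,0,0]],
  ],
)

```text
time: 3.43
ee_pos: [0.4599, -0.1043, 0.2225]
ee_rot: [[0.945, 0.327, -0.0], [0.327, -0.945, -0.0], [-0.0, 0.0, -1.0]]
wrist_force: [0.0, -0.6, 0.1]
width: 0.0868
finger_force: 0.0
```

Emit:
drive_tool(
  commands=[
    [[0,0,0.03,0.125,-0.125,0,0],[0,0,0.06,0.25,-0.25,0,0],[0,0,0.09,0.375,-0.375,0,0],[0,0,0.12,0.5,-0.5,0,0],[0,0,0.15,0.625,-0.625,0,0],[0,0,0.18,0.75,-0.75,0,0],[0,0,0.21,0.875,-0.875,0,0],[0,0,0.231,1,-1,0,0]],
  ],
)

```text
time: 4.1
ee_pos: [0.5092, -0.0025, 0.2225]
ee_rot: [[0.989, 0.15, -0.0], [0.15, -0.989, -0.0], [-0.0, 0.0, -1.0]]
wrist_force: [0.5, 0.4, -0.0]
width: 0.0868
finger_force: 0.0
```

Run:
```python
from h import *
M=wpose(); np.save("M1.npy",M)
im=optics.get_image("wrist"); cv2.imwrite("pics/w1.png",cv2.resize(im[:,:,::-1],(800,600),interpolation=cv2.INTER_CUBIC))
```

```text
(no output)
```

View pics/w1.png

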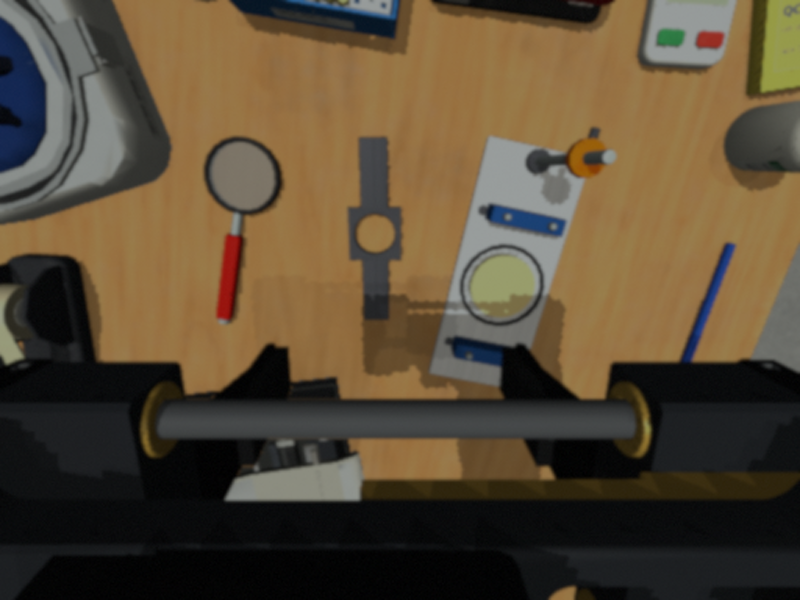

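Wrist view (800x600): window (376,233), bar ends (373,137)/(376,319), lens (243,176), handle middle (230,278), dish (503,285), far pins (506,214)/(556,226), collar (588,158).

Run:
```python
from h import *
M=np.load("M1.npy");k=1/1.5625
g=lambda u,v,z: wray(M,u*k-.18,v*k-.18,z)
w=g(376,233,.006);a=g(373,137,.006);b=g(376,319,.006)
print("bar",w.round(4),((a+b)/2).round(4),yaw(a,b),np.linalg.norm(a-b))
P=[g(506,214,.037),g(556,226,.037)];m=(P[0]+P[1])/2;d=P[1]-P[0];d/=np.linalg.norm(d)
print("pins",m.round(4),np.degrees(np.arctan2(d[0],-d[1])), np.linalg.norm(P[1]-P[0]), "dish",g(503,285,.02).round(4))
C=m+.062*np.array([d[1],-d[0],0]);print("C",C)
l=g(243,176,.006);h=g(230,278,.012);print("loupe",l.round(4),h.round(4),yaw(l,h),np.linalg.norm(l-h))
for z in (.1,.104,.108): print(z,g(588,158,z).round(4))
```

```text
bar [0.5317 0.018  0.006 ] [0.5311 0.0192 0.006 ] 8.753470519935552 0.15900572362754659
pins [ 0.5649 -0.1038  0.037 ] -4.508389814270048 0.041892063108618365 dish [ 0.5053 -0.0984  0.02  ]
C [ 0.50312972 -0.09894671  0.037     ]
loupe [0.5626 0.1359 0.006 ] [0.4736 0.1409 0.012 ] -3.261465895668139 0.08939962368142972
0.1 [ 0.6118 -0.1095  0.1   ]
0.104 [ 0.6114 -0.1078  0.104 ]
0.108 [ 0.6111 -0.1061  0.108 ]
```

Emit:
drive_tool(
  commands=[
    [[0,0,0,0.04,-0.025,0.125,0],[0,0,0,0.08,-0.05,0.25,0],[0,0,0,0.12,-0.075,0.375,0],[0,0,0,0.16,-0.1,0.5,0],[0,0,0,0.2,-0.13,0.625,0],[0,0,0,0.24,-0.155,0.75,0],[0,0,0,0.28,-0.18,0.875,0],[0,0,0,0.307,-0.206,1,0]],
  ],
)

```text
time: 4.82
ee_pos: [0.5312, 0.0163, 0.1413]
ee_rot: [[0.989, 0.151, -0.0], [0.151, -0.989, 0.0], [-0.0, -0.0, -1.0]]
wrist_force: [0.6, 0.3, 0.4]
width: 0.087
finger_force: 0.0
```

Emit:
drive_tool(
  commands=[
    [[0,0,0,0,0,0.125,0],[0,0,0,0,0,0.25,0],[0,0,0,0,0,0.375,0],[0,0,0,0,0,0.5,0],[0,0,0,0,0,0.625,0],[0,0,0,0,0,0.75,0],[0,0,0,0,0,0.875,0],[0,0,0,0,0,1,0]],
  ],
)

```text
time: 5.48
ee_pos: [0.531, 0.0161, 0.0616]
ee_rot: [[0.989, 0.151, 0.0], [0.151, -0.989, -0.0], [0.0, 0.0, -1.0]]
wrist_force: [0.2, -0.1, -0.5]
width: 0.0868
finger_force: 0.0
```

Emit:
drive_tool(
  commands=[
    [[0,0,0,0,0,0.125,0],[0,0,0,0,0,0.25,0],[0,0,0,0,0,0.375,0],[0,0,0,0,0,0.48,0],[0,0,0,0,0,0.58,0],[0,0,0,0,0,0.66,0],[0,0,0,0,0,0.72,0],[0,0,0,0,0,0.752,0]],
  ],
)

```text
time: 6.15
ee_pos: [0.5307, 0.0161, 0.0016]
ee_rot: [[0.989, 0.151, -0.001], [0.151, -0.989, 0.0], [-0.001, -0.0, -1.0]]
wrist_force: [-0.4, -0.4, -0.1]
width: 0.087
finger_force: 0.0
```

Emit:
drive_tool(
  commands=[
    [[0,0,0,0,0,0,1],[0,0,0,0,0,0,1],[0,0,0,0,0,0,1],[0,0,0,0,0,0,1],[0,0,0,0,0,0,1],[0,0,0,0,0,0,1],[0,0,0,0,0,0,1],[0,0,0,0,0,0,1]],
  ],
  force=25,
)

```text
time: 6.82
ee_pos: [0.5311, 0.0164, 0.0026]
ee_rot: [[0.989, 0.151, 0.0], [0.151, -0.989, 0.0], [0.0, -0.0, -1.0]]
wrist_force: [0.9, 0.4, 1.4]
width: 0.0454
finger_force: 25.0
```

Emit:
drive_tool(
  commands=[
    [[0,0,0,0,0,-0.08,1],[0,0,0,0,0,-0.2,1],[0,0,0,0,0,-0.35,1],[0,0,0,0,0,-0.5,1],[0,0,0,0,0,-0.65,1],[0,0,0,0,0,-0.8,1],[0,0,0,0,0,-0.92,1],[0,0,0,0,0,-1,1]],
  ],
)

```text
time: 7.48
ee_pos: [0.5318, 0.0161, 0.0843]
ee_rot: [[0.989, 0.151, 0.002], [0.151, -0.989, -0.001], [0.002, 0.001, -1.0]]
wrist_force: [0.5, -0.3, -2.6]
width: 0.0455
finger_force: 25.0
```

Emit:
drive_tool(
  commands=[
    [[0,0,0,-0.05,0.06,0,1],[0,0,0,-0.13,0.15,0,1],[0,0,0,-0.21,0.25,0,1],[0,0,0,-0.29,0.35,0,1],[0,0,0,-0.37,0.45,0,1],[0,0,0,-0.45,0.55,0,1],[0,0,0,-0.52,0.64,0,1],[0,0,0,-0.58,0.7,0,1]],
  ],
)

```text
time: 8.15
ee_pos: [0.4928, -0.0479, 0.0822]
ee_rot: [[0.989, 0.149, -0.0], [0.149, -0.989, -0.0], [-0.0, 0.0, -1.0]]
wrist_force: [0.9, 0.0, -0.9]
width: 0.0456
finger_force: 25.0
```

Emit:
drive_tool(
  commands=[
    [[0,0,0.03,0,0.06,0,1],[0,0,0.07,0,0.15,0,1],[0,0,0.11,0,0.25,0,1],[0,0,0.15,0,0.35,0,1],[0,0,0.19,0,0.45,0,1],[0,0,0.23,0,0.55,0,1],[0,0,0.26,0,0.64,0,1],[0,0,0.275,0,0.7,0,1]],
  ],
)

```text
time: 8.82
ee_pos: [0.5022, -0.1028, 0.0823]
ee_rot: [[0.998, -0.067, -0.0], [-0.067, -0.998, -0.0], [-0.0, 0.0, -1.0]]
wrist_force: [-0.3, 0.0, -2.0]
width: 0.0452
finger_force: 25.0
```

Run:
```python
from h import *
s=ctrl.sense();print(s["ee_pos"],yaw(s["ee_rot"][:,0],np.zeros(3)),s["width"])
M=wpose(); np.save("M2.npy",M)
im=optics.get_image("wrist")
t=optics.get_image("top")
cv2.imwrite("pics/t2raw.png",t[:,:,::-1])
a=cv2.resize(im[:260,130:400,::-1],None,fx=2.3,fy=2.3,interpolation=cv2.INTER_CUBIC)
cv2.imwrite("pics/w2.png",a);print(a.shape)
```

```text
[ 0.50216477 -0.1028481   0.08228447] -3.864838027862706 0.04520035276583865
(598, 621, 3)
```

View pics/w2.png

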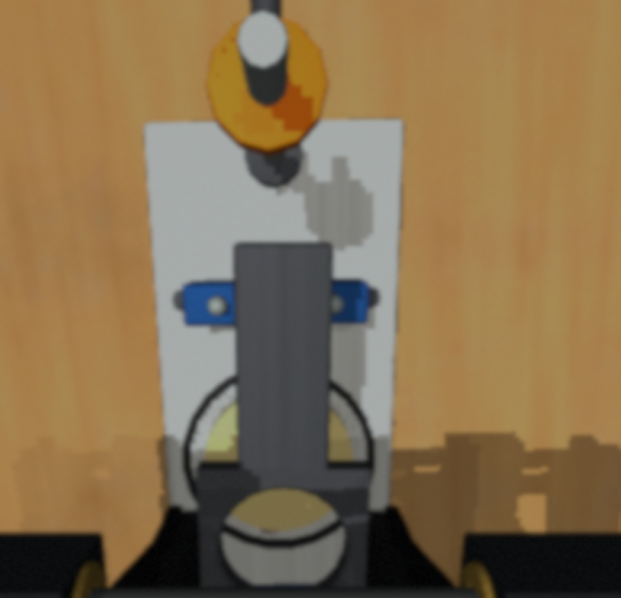

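Wrist crop: pins (217,304) and ≈(335,302), rest ends 183–370, bar edges at its far end 236–331 (row 243), plate far corners (146,125),(402,121), collar centre ≈(267,86), post top (263,40).

Run:
```python
from h import *
M=np.load("M2.npy")
g=lambda u,v,z: wray(M,130+u/2.3-.28,v/2.3-.28,z)
R=M[:3,:3]; s=ctrl.sense(); T=s["ee_rot"];p=s["ee_pos"]
P=[g(217,304,.037),g(335,302,.037)];m=(P[0]+P[1])/2;d=P[1]-P[0]
print("pins mid",m.round(4),np.linalg.norm(d),"yaw",np.degrees(np.arctan2(d[0],-d[1])))
r=[g(183,300,.03),g(370,298,.03)];print("rest mid",((r[0]+r[1])/2).round(4),np.linalg.norm(r[0]-r[1]))
e=[g(146,125,.006),g(402,121,.006)];em=(e[0]+e[1])/2;d2=e[1]-e[0];print("edge mid",em.round(4),np.linalg.norm(d2),np.degrees(np.arctan2(d2[0],-d2[1])), "line yaw",yaw(em,m))
zt=p[2]-.002+.008
b=[g(236,243,zt),g(331,243,zt)];bm=(b[0]+b[1])/2
print("bar end mid",bm.round(4),np.linalg.norm(b[0]-b[1]))
b2=[g(243,465,zt),g(328,465,zt)];bm2=(b2[0]+b2[1])/2;print(bm2.round(4),"bar yaw",yaw(bm,bm2))
w=g(284,538,zt);print("tool",p)
for n,q in(("pins",m),("rest",(r[0]+r[1])/2),("edge",em),("barend",bm),("bar2",bm2)): print(n,"tool frame",(T.T@(q-p)).round(4))
for z in(.1,.104,.108):print(z,g(267,86,z).round(4))
print(g(263,40,.134))
```

```text
pins mid [ 0.5641 -0.1047  0.037 ] 0.03783655953099801 yaw -2.9351269477371167
rest mid [ 0.5649 -0.1049  0.03  ] 0.06187346113470542
edge mid [ 0.622  -0.1078  0.006 ] 0.08744775860470352 -3.078782806554388 line yaw -3.031053287190898
bar end mid [ 0.5817 -0.1083  0.0883] 0.022321566146497506
[ 0.5267 -0.1051  0.0883] bar yaw -3.3322926174926657
tool [ 0.50206854 -0.10276402  0.08228104]
pins tool frame [ 0.0621 -0.0022  0.0453]
rest tool frame [ 0.0628 -0.0021  0.0523]
edge tool frame [ 0.12   -0.003   0.0763]
barend tool frame [ 0.0798  0.0002 -0.006 ]
bar2 tool frame [ 0.0248  0.0007 -0.006 ]
0.1 [ 0.6123 -0.107   0.1   ]
0.104 [ 0.6114 -0.107   0.104 ]
0.108 [ 0.6105 -0.1071  0.108 ]
[ 0.61092562 -0.10710997  0.134     ]
```

Emit:
drive_tool(
  commands=[
    [[0,0,-0.015,0,-0.024,0,1],[0,0,-0.015,0,-0.024,0,1],[0,0,-0.015,0,-0.024,0.1,1],[0,0,-0.015,0,-0.024,0.2,1],[0,0,-0.015,0,-0.024,0.3,1],[0,0,-0.015,0,-0.024,0.4,1],[0,0,-0.015,0,-0.024,0.45,1],[0,0,-0.015,0,-0.024,0.46,1]],
  ],
)

```text
time: 9.58
ee_pos: [0.501, -0.0994, 0.044]
ee_rot: [[0.999, -0.053, -0.003], [-0.053, -0.999, 0.001], [-0.003, -0.001, -1.0]]
wrist_force: [-0.8, -0.4, -1.3]
width: 0.0454
finger_force: 25.0
```

Emit:
drive_tool(
  commands=[
    [[0,0,0,0,0,0.03,1],[0,0,0,0,0,0.06,1],[0,0,0,0,0,0.09,1],[0,0,0,0,0,0.12,1],[0,0,0,0,0,0.14,1],[0,0,0,0,0,0.155,1],[0,0,0,0,0,0.16,1],[0,0,0,0,0,0.16,1]],
  ],
)

```text
time: 10.25
ee_pos: [0.502, -0.0997, 0.0327]
ee_rot: [[0.999, -0.053, -0.0], [-0.053, -0.999, -0.0], [-0.0, 0.0, -1.0]]
wrist_force: [-0.2, 0.1, -1.2]
width: 0.0456
finger_force: 25.0
```

Emit:
drive_tool(
  commands=[
    [[0,0,0,0,0.006,0,1],[0,0,0,0,0.012,0,1],[0,0,0,0,0.012,0,1],[0,0,0,0,0.012,0.006,1],[0,0,0,0,0.012,0.01,1],[0,0,0,0,0.012,0.012,1],[0,0,0,0,0.012,0.012,1],[0,0,0,0,0.012,0.012,1]],
  ],
)

```text
time: 10.92
ee_pos: [0.5022, -0.1008, 0.0325]
ee_rot: [[0.999, -0.053, 0.0], [-0.053, -0.999, -0.001], [0.0, 0.001, -1.0]]
wrist_force: [-2.4, 0.7, 4.9]
width: 0.0452
finger_force: 25.0
```

Run:
```python
from h import *
M=wpose(); np.save("M3.npy",M); s=ctrl.sense();print(s["ee_pos"],s["wrist_force"])
im=optics.get_image("wrist"); sd=optics.get_image("side")
a=cv2.resize(im[20:270,150:380,::-1],None,fx=2.3,fy=2.3,interpolation=cv2.INTER_CUBIC)[:575]
b=cv2.resize(sd[195:245,160:300,::-1],(529,190),interpolation=cv2.INTER_CUBIC)
b=cv2.copyMakeBorder(b,0,a.shape[0]-190,0,0,cv2.BORDER_CONSTANT)
o=np.hstack([a,b]); print(o.shape); cv2.imwrite("pics/w3.png",cv2.resize(o,(800,int(o.shape[0]*800/o.shape[1]))))
```

```text
[ 0.50222217 -0.100793    0.03250754] [-2.40256009  0.68355799  4.89383726]
(575, 1058, 3)
```

View pics/w3.png

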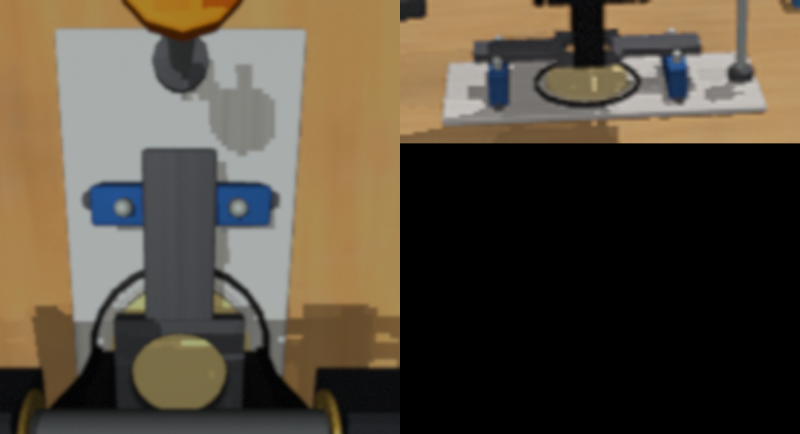

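The bar sits between the pins (pins 123/238, bar edges 143–216), with 5 N of contact on the rests. Releasing and rising.

Emit:
drive_tool(
  commands=[
    [[0,0,0,0,0,0,0.45],[0,0,0,0,0,0,0.4],[0,0,0,0,0,0,0.3],[0,0,0,0,0,0,0.2],[0,0,0,0,0,0,0.1],[0,0,0,0,0,0,0],[0,0,0,0,0,0,0],[0,0,0,0,0,0,0]],
  ],
)

```text
time: 11.68
ee_pos: [0.5021, -0.1007, 0.0318]
ee_rot: [[0.999, -0.053, -0.0], [-0.053, -0.999, -0.0], [-0.0, 0.0, -1.0]]
wrist_force: [-0.8, -0.5, -0.2]
width: 0.0827
finger_force: 0.0
```

Emit:
drive_tool(
  commands=[
    [[0,0,0,0,0,-0.08,0],[0,0,0,0,0,-0.2,0],[0,0,0,0,0,-0.35,0],[0,0,0,0,0,-0.5,0],[0,0,0,0,0,-0.65,0],[0,0,0,0,0,-0.8,0],[0,0,0,0,0,-0.92,0],[0,0,0,0,0,-1,0]],
  ],
)

```text
time: 12.35
ee_pos: [0.5028, -0.1008, 0.1138]
ee_rot: [[0.999, -0.053, 0.002], [-0.053, -0.999, -0.001], [0.002, 0.001, -1.0]]
wrist_force: [-0.1, 0.8, 0.7]
width: 0.087
finger_force: 0.0
```

Emit:
drive_tool(
  commands=[
    [[0,0,0,0,0,-0.12,0],[0,0,0,0,0,-0.25,0],[0,0,0,0,0,-0.37,0],[0,0,0,0,0,-0.5,0],[0,0,0,0,0,-0.62,0],[0,0,0,0,0,-0.75,0],[0,0,0,0,0,-0.87,0],[0,0,0,0,0,-1,0]],
  ],
)

```text
time: 13.02
ee_pos: [0.502, -0.1006, 0.1927]
ee_rot: [[0.999, -0.053, -0.0], [-0.053, -0.999, -0.0], [-0.0, 0.0, -1.0]]
wrist_force: [0.2, 0.4, -0.2]
width: 0.0869
finger_force: 0.0
```

Run:
```python
from h import *
M=wpose(); np.save("M4.npy",M); s=ctrl.sense();print(s["ee_pos"],s["ee_rot"][:,0],s["width"],s["joint_positions"])
im=optics.get_image("wrist"); cv2.imwrite("pics/w4.png",cv2.resize(im[:300,:400,::-1],(800,600),interpolation=cv2.INTER_CUBIC))
```

```text
[ 0.50198874 -0.10062838  0.19273397] [ 9.98606194e-01 -5.27792148e-02 -1.56014694e-04] 0.08693215062579121 [ 42.33777056   4.53593977 -35.34406397 103.77356724   2.751845
  72.55159055 -86.77306891]
```

View pics/w4.png

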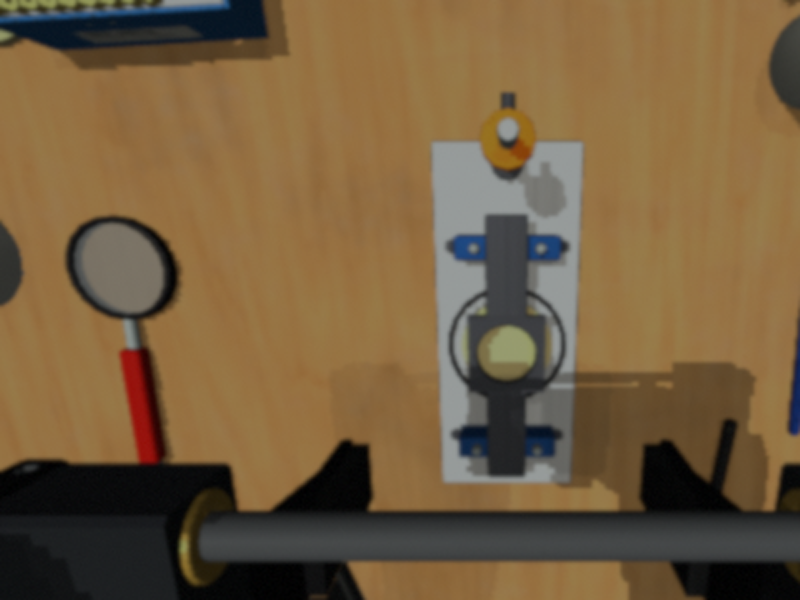

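The bar is placed with the window over the dish. Next I check the printer's clearance before going to the loupe.

Run:
```python
from h import *
k=1/1.5625
for u,v,z in [(255,408,.25),(255,408,.2),(135,440,.25),(320,398,.1),(350,480,.1),(290,550,.25)]: print(u,v,ray("top",u*k,v*k,z).round(3))
M=np.load("M4.npy")
g=lambda u,v,z: wray(M,u/2-.25,v/2-.25,z)
print("lens",g(122,268,.006),"neck",g(134,349,.012),"hend",g(150,462,.012),"window",g(507,352,.036))
```

```text
255 408 [0.366 0.089 0.25 ]
255 408 [0.367 0.099 0.2  ]
135 440 [0.329 0.23  0.25 ]
320 398 [0.384 0.025 0.1  ]
350 480 [ 0.269 -0.02   0.1  ]
290 550 [0.202 0.042 0.25 ]
lens [0.56290183 0.13553642 0.006     ] neck [0.51262085 0.13650952 0.012     ] hend [0.43439141 0.14491928 0.012     ] window [ 0.50376019 -0.10118595  0.036     ]
```

Emit:
drive_tool(
  commands=[
    [[0,0,0,-0.016,-0.125,0,0],[0,0,0,-0.033,-0.25,0,0],[0,0,0,-0.05,-0.375,0,0],[0,0,0,-0.066,-0.5,0,0],[0,0,0,-0.083,-0.625,0,0],[0,0,0,-0.1,-0.75,0,0],[0,0,0,-0.116,-0.875,0,0],[0,0,0,-0.132,-1,0,0]],
  ],
)

```text
time: 13.73
ee_pos: [0.4955, -0.019, 0.1917]
ee_rot: [[0.999, -0.052, -0.0], [-0.052, -0.999, -0.0], [-0.0, 0.0, -1.0]]
wrist_force: [-0.4, 0.4, 0.6]
width: 0.087
finger_force: 0.0
```

Emit:
drive_tool(
  commands=[
    [[0,0,0,-0.016,-0.125,0,0],[0,0,0,-0.033,-0.25,0,0],[0,0,0,-0.05,-0.375,0,0],[0,0,0,-0.066,-0.5,0,0],[0,0,0,-0.083,-0.625,0,0],[0,0,0,-0.1,-0.75,0,0],[0,0,0,-0.116,-0.875,0,0],[0,0,0,-0.132,-1,0,0]],
  ],
)

```text
time: 14.4
ee_pos: [0.4893, 0.0612, 0.1918]
ee_rot: [[0.999, -0.053, 0.0], [-0.053, -0.999, -0.0], [0.0, 0.0, -1.0]]
wrist_force: [0.5, 0.4, -0.5]
width: 0.0872
finger_force: 0.0
```

Emit:
drive_tool(
  commands=[
    [[0,0,0.02,-0.016,-0.125,0,0],[0,0,0.02,-0.033,-0.25,0,0],[0,0,0.02,-0.05,-0.375,0,0],[0,0,0.02,-0.066,-0.5,0,0],[0,0,0.02,-0.083,-0.625,0,0],[0,0,0.02,-0.1,-0.75,0,0],[0,0,0.02,-0.116,-0.875,0,0],[0,0,0.02,-0.132,-1,0,0]],
  ],
)

```text
time: 15.07
ee_pos: [0.483, 0.1417, 0.1918]
ee_rot: [[0.998, -0.068, -0.0], [-0.068, -0.998, -0.0], [-0.0, 0.0, -1.0]]
wrist_force: [0.8, -0.4, 0.3]
width: 0.0874
finger_force: 0.0
```

Emit:
drive_tool(
  commands=[
    [[0,0,0,0,0,0.12,0],[0,0,0,0,0,0.25,0],[0,0,0,0,0,0.37,0],[0,0,0,0,0,0.5,0],[0,0,0,0,0,0.62,0],[0,0,0,0,0,0.75,0],[0,0,0,0,0,0.87,0],[0,0,0,0,0,1,0]],
  ],
)

```text
time: 15.73
ee_pos: [0.4831, 0.1405, 0.1107]
ee_rot: [[0.998, -0.069, -0.0], [-0.069, -0.998, -0.0], [-0.0, 0.0, -1.0]]
wrist_force: [0.3, 0.8, -0.2]
width: 0.0869
finger_force: 0.0
```

Run:
```python
from h import *
M=wpose(); np.save("M5.npy",M); s=ctrl.sense();print(s["ee_pos"],s["ee_rot"][:,0],s["width"],s["joint_positions"])
im=optics.get_image("wrist"); cv2.imwrite("pics/w5.png",cv2.resize(im[:300,100:420,::-1],(640,600),interpolation=cv2.INTER_CUBIC))
```

```text
[0.48311331 0.1404679  0.11071598] [ 9.97625864e-01 -6.88667016e-02 -1.11463148e-04] 0.08688403196843342 [  25.32989705    9.8379678   -47.77407035  110.17644741    8.13388134
   63.41596083 -119.63095546]
```

View pics/w5.png

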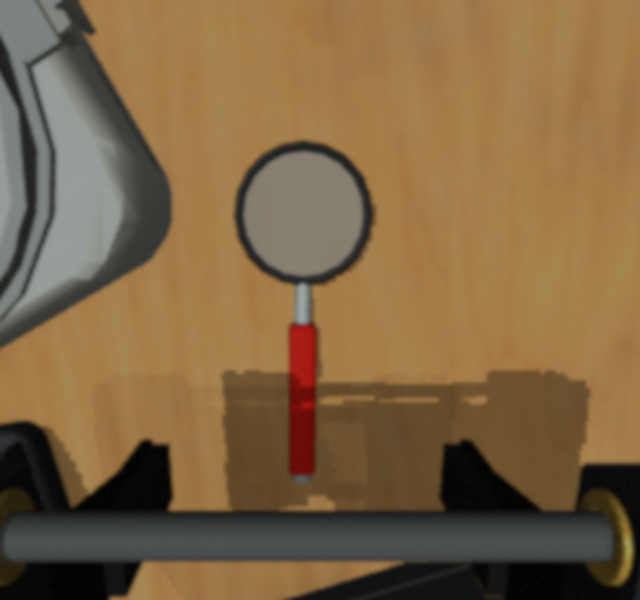

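Aligned: handle at columns 290–317, image axis at 305; lens centre (304,213). Descending and gripping.

Emit:
drive_tool(
  commands=[
    [[0,0,0,0,0,0.12,0],[0,0,0,0,0,0.25,0],[0,0,0,0,0,0.37,0],[0,0,0,0,0,0.5,0],[0,0,0,0,0,0.62,0],[0,0,0,0,0,0.75,0],[0,0,0,0,0,0.87,0],[0,0,0,0,0,1,0]],
  ],
)

```text
time: 16.45
ee_pos: [0.4831, 0.1407, 0.0308]
ee_rot: [[0.998, -0.068, 0.0], [-0.068, -0.998, -0.0], [0.0, -0.0, -1.0]]
wrist_force: [-0.0, -1.1, -0.1]
width: 0.0876
finger_force: 0.0
```

Emit:
drive_tool(
  commands=[
    [[0,0,0,0,0,0.07,0],[0,0,0,0,0,0.14,0],[0,0,0,0,0,0.2,0],[0,0,0,0,0,0.26,0],[0,0,0,0,0,0.3,0],[0,0,0,0,0,0.335,0],[0,0,0,0,0,0.345,0],[0,0,0,0,0,0.345,0]],
  ],
)

```text
time: 17.12
ee_pos: [0.4831, 0.1407, 0.0041]
ee_rot: [[0.998, -0.068, -0.0], [-0.068, -0.998, -0.0], [-0.0, 0.0, -1.0]]
wrist_force: [-0.4, -0.8, -0.6]
width: 0.0869
finger_force: 0.0
```

Emit:
drive_tool(
  commands=[
    [[0,0,0,0,0,0,0.5],[0,0,0,0,0,0,0.8],[0,0,0,0,0,0,1],[0,0,0,0,0,0,1],[0,0,0,0,0,0,1],[0,0,0,0,0,0,1],[0,0,0,0,0,0,1],[0,0,0,0,0,0,1]],
  ],
  force=30,
)

```text
time: 17.78
ee_pos: [0.4831, 0.1407, 0.0042]
ee_rot: [[0.998, -0.068, 0.0], [-0.068, -0.998, -0.0], [0.0, 0.0, -1.0]]
wrist_force: [0.2, 0.2, 0.3]
width: 0.0412
finger_force: 0.0
```

Run:
```python
from h import *
M=np.load("M5.npy")
g=lambda u,v,z: wray(M,100+u/2-.25,v/2-.25,z)
l=g(304,213,.01);print("lens",l.round(4),"hend",g(302,475,.012).round(4), g(303,325,.014).round(4))
s=ctrl.sense();T=s["ee_rot"];print(s["ee_pos"],s["width"],s["finger_force"],"lens in tool",(T.T@(l-s["ee_pos"])).round(4),s["joint_positions"].round(1))
```

```text
lens [0.5632 0.1359 0.01  ] hend [0.4335 0.1461 0.012 ] [0.5125 0.14   0.014 ]
[0.48310035 0.14065024 0.00420565] 0.04121665915815526 0.0 lens in tool [ 0.0803 -0.0008 -0.0058] [  20.7   19.3  -44.6  115.2   17.2   52.1 -126.9]
```

Emit:
drive_tool(
  commands=[
    [[0,0,0,0,0,0.022,0.6],[0,0,0,0,0,0.022,0.8],[0,0,0,0,0,0.022,1],[0,0,0,0,0,0.022,1],[0,0,0,0,0,0.022,1],[0,0,0,0,0,0.022,1],[0,0,0,0,0,0.022,1],[0,0,0,0,0,0.022,1]],
  ],
  force=30,
)

```text
time: 18.45
ee_pos: [0.4831, 0.1408, 0.0024]
ee_rot: [[0.998, -0.068, -0.0], [-0.068, -0.998, 0.0], [-0.0, -0.0, -1.0]]
wrist_force: [0.3, 0.8, -0.4]
width: 0.0133
finger_force: 30.0
```

Emit:
drive_tool(
  commands=[
    [[0,0,0,0,0,0,1],[0,0,0,0,0,0,1],[0,0,0,0,0,-0.08,1],[0,0,0,0,0,-0.2,1],[0,0,0,0,0,-0.4,1],[0,0,0,0,0,-0.6,1],[0,0,0,0,0,-0.8,1],[0,0,0,0,0,-1,1]],
  ],
)

```text
time: 19.12
ee_pos: [0.4831, 0.1408, 0.084]
ee_rot: [[0.998, -0.068, 0.001], [-0.068, -0.998, -0.0], [0.001, 0.0, -1.0]]
wrist_force: [0.8, 0.3, -2.0]
width: 0.0135
finger_force: 30.0
```

Emit:
drive_tool(
  commands=[
    [[0,0,0,0,0.08,-0.125,1],[0,0,0,0,0.2,-0.25,1],[0,0,0,0,0.33,-0.375,1],[0,0,0,0,0.46,-0.5,1],[0,0,0,0,0.6,-0.625,1],[0,0,0,0,0.73,-0.75,1],[0,0,0,0,0.87,-0.875,1],[0,0,0,0,1,-1,1]],
  ],
)

```text
time: 19.78
ee_pos: [0.4774, 0.0604, 0.1637]
ee_rot: [[0.998, -0.068, 0.001], [-0.068, -0.998, -0.001], [0.001, 0.001, -1.0]]
wrist_force: [0.4, 0.2, -0.9]
width: 0.0137
finger_force: 30.0
```

Emit:
drive_tool(
  commands=[
    [[0,0,0,0,0.125,0,1],[0,0,0,0,0.25,0,1],[0,0,0,0,0.375,0,1],[0,0,0,0,0.5,0,1],[0,0,0,0,0.625,0,1],[0,0,0,0,0.75,0,1],[0,0,0,0,0.875,0,1],[0,0,0,0,1,0,1]],
  ],
)

```text
time: 20.45
ee_pos: [0.472, -0.0199, 0.1623]
ee_rot: [[0.998, -0.068, -0.0], [-0.068, -0.998, 0.0], [-0.0, -0.0, -1.0]]
wrist_force: [-0.1, 0.4, -1.7]
width: 0.0135
finger_force: 30.0
```

Emit:
drive_tool(
  commands=[
    [[0,0,0,0,0.125,0,1],[0,0,0,0,0.25,0,1],[0,0,0,0,0.375,0,1],[0,0,0,0,0.5,0,1],[0,0,0,0,0.625,0,1],[0,0,0,0,0.75,0,1],[0,0,0,0,0.875,0,1],[0,0,0,0,1,0,1]],
  ],
)

```text
time: 21.12
ee_pos: [0.4666, -0.0997, 0.1625]
ee_rot: [[0.998, -0.068, 0.0], [-0.068, -0.998, -0.0], [0.0, 0.0, -1.0]]
wrist_force: [-0.5, 0.4, -1.6]
width: 0.0132
finger_force: 30.0
```

Emit:
drive_tool(
  commands=[
    [[0,0,-0.06,0,0.12,0,1],[0,0,-0.15,0,0.24,0,1],[0,0,-0.25,0,0.36,0,1],[0,0,-0.35,0,0.48,0,1],[0,0,-0.45,0,0.6,0,1],[0,0,-0.55,0,0.72,0,1],[0,0,-0.63,0,0.84,0,1],[0,0,-0.71,0,0.909,0,1]],
  ],
)

```text
time: 21.78
ee_pos: [0.4614, -0.1731, 0.1624]
ee_rot: [[0.882, 0.472, -0.0], [0.472, -0.882, -0.0], [-0.0, 0.0, -1.0]]
wrist_force: [0.1, -0.6, -1.2]
width: 0.0137
finger_force: 30.0
```

Emit:
drive_tool(
  commands=[
    [[0,0,-0.1,0,0,0,1],[0,0,-0.2,0,0,0,1],[0,0,-0.3,0,0,0,1],[0,0,-0.4,0,0,0,1],[0,0,-0.5,0,0,0,1],[0,0,-0.6,0,0,0,1],[0,0,-0.67,0,0,0,1],[0,0,-0.71,0,0,0,1]],
  ],
)

```text
time: 22.45
ee_pos: [0.4616, -0.1718, 0.1624]
ee_rot: [[0.498, 0.867, -0.0], [0.867, -0.498, -0.0], [-0.0, -0.0, -1.0]]
wrist_force: [-0.9, -0.7, -1.2]
width: 0.0136
finger_force: 30.0
```

Run:
```python
from h import *
M=wpose(); np.save("M6.npy",M); s=ctrl.sense();print(s["ee_pos"],s["ee_rot"],s["width"],s["ft_torque"],s["joint_positions"].round(1))
im=optics.get_image("wrist"); sd=optics.get_image("side"); cv2.imwrite("pics/s6raw.png",sd[:,:,::-1])
a=cv2.resize(im[:240,100:420,::-1],(640,480),interpolation=cv2.INTER_CUBIC)
cv2.imwrite("pics/w6.png",a)
```

```text
[ 0.46159362 -0.17184125  0.16241428] [[ 4.98114859e-01  8.67111056e-01 -5.60129830e-05]
 [ 8.67111057e-01 -4.98114860e-01 -1.17120220e-05]
 [-3.80565230e-05 -4.27355447e-05 -9.99999998e-01]] 0.013612114326831065 [-0.08457314 -0.05184125  0.00046614] [ 49.6   3.1 -33.  108.5   1.8  68.8 -13.9]
```

View pics/w6.png

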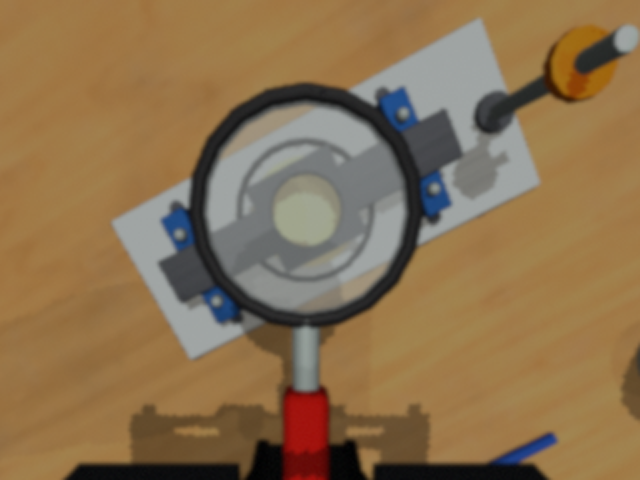

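Lens frame spans columns 190–421 and rows 83–327, centre ≈(305.5,205). Window centre ≈(305,210), collar (581,64).

Run:
```python
from h import *
M=np.load("M6.npy"); s=ctrl.sense();T=s["ee_rot"];p=s["ee_pos"]
g=lambda u,v,z: wray(M,100+u/2-.25,v/2-.25,z)
zl=p[2]+.0026
l=g(305.5,205,zl);lt=g(305.5,83,zl);lb=g(305.5,327,zl)
print("lens",l,"tool",(T.T@(l-p)).round(4), np.linalg.norm(lt-lb), (T.T@((lt+lb)/2-p)).round(4), np.linalg.norm(g(190,205,zl)-g(421,205,zl)))
print("window",g(305,210,.034))
for z in(.1,.104,.108):print(z,g(581,64,z).round(4))
for q in((404,113),(434,189),(180,233),(217,300)): print(g(*q,.038).round(4))
P=np.mean([g(*q,.038) for q in((404,113),(434,189),(180,233),(217,300))],0);print("pins mean",P)
C=np.array([.5022,-.1013,0]);print("needed tool shift/0.08",(T.T@(C-l))/.08)
```

```text
lens [ 0.50187891 -0.10079185  0.16500337] tool [ 0.0816 -0.0006 -0.0026] 0.0642037621595392 [ 0.0797 -0.0006 -0.0026] 0.06358782983944018
window [ 0.50190377 -0.10023572  0.034     ]
0.1 [ 0.6135 -0.1071  0.1   ]
0.104 [ 0.6115 -0.1071  0.104 ]
0.108 [ 0.6095 -0.107   0.108 ]
[ 0.5644 -0.0856  0.038 ]
[ 0.5617 -0.1233  0.038 ]
[ 0.442  -0.0786  0.038 ]
[ 0.44   -0.1162  0.038 ]
pins mean [ 0.50203726 -0.10093064  0.038     ]
needed tool shift/0.08 [-0.00340061  0.00680367  2.06254184]
```

Emit:
drive_tool(
  commands=[
    [[0,0,0,0.01,0.003,0.08,1],[0,0,0,0.01,0.003,0.2,1],[0,0,0,0.01,0.003,0.33,1],[0,0,0,0.01,0.003,0.46,1],[0,0,0,0.01,0.003,0.58,1],[0,0,0,0.01,0.003,0.68,1],[0,0,0,0.01,0.003,0.74,1],[0,0,0,0.01,0.003,0.769,1]],
  ],
)

```text
time: 23.22
ee_pos: [0.4617, -0.1704, 0.0997]
ee_rot: [[0.5, 0.866, -0.001], [0.866, -0.5, 0.001], [0.0, -0.002, -1.0]]
wrist_force: [0.5, -0.1, -1.8]
width: 0.0137
finger_force: 30.0
```

Emit:
drive_tool(
  commands=[
    [[0,0,0,0,0,0,1],[0,0,0,0,0,0,1],[0,0,0,0,0,0,1],[0,0,0,0,0,0,1],[0,0,0,0,0,0,1],[0,0,0,0,0,0,1],[0,0,0,0,0,0,1],[0,0,0,0,0,0,1]],
  ],
)

```text
time: 23.88
ee_pos: [0.4623, -0.1708, 0.101]
ee_rot: [[0.5, 0.866, 0.0], [0.866, -0.5, -0.0], [-0.0, 0.0, -1.0]]
wrist_force: [-0.2, 0.7, -2.6]
width: 0.0135
finger_force: 30.0
```

Run:
```python
from h import *
s=ctrl.sense();print(s["ee_pos"],s["ee_rot"][:,0],s["width"],s["qd"].round(2))
sd=np.mean([optics.get_image("side").astype(float) for _ in range(4)],0).astype(np.uint8)
o=cv2.resize(sd[145:245,180:300,::-1],(720,600),interpolation=cv2.INTER_CUBIC); cv2.imwrite("pics/s7.png",o)
def pj(n,X):
    c=optics.camera_info(n);q=c["R"]@X+c["t"];return np.array([q[0]/q[2]*c["fx"]+c["cx"],q[1]/q[2]*c["fy"]+c["cy"]])
for n,X in(("lens",[.502,-.1011,.1035]),("mark",[.612,-.1072,.1035]),("ptop",[.612,-.1072,.134])):
    u,v=pj("side",np.array(X));print(n,(u-180)*6,(v-145)*6)
```

```text
[ 0.46233525 -0.1707618   0.1010488 ] [ 5.00399473e-01  8.65794637e-01 -1.18472854e-04] 0.013531071004576017 [ 0.02  0.05 -0.08  0.15  0.04 -0.09 -0.02]
lens 270.8431981222859 200.56932841188586
mark 605.4026537637764 190.62618573492637
ptop 607.9748799365674 102.77880299677042
```

View pics/s7.png

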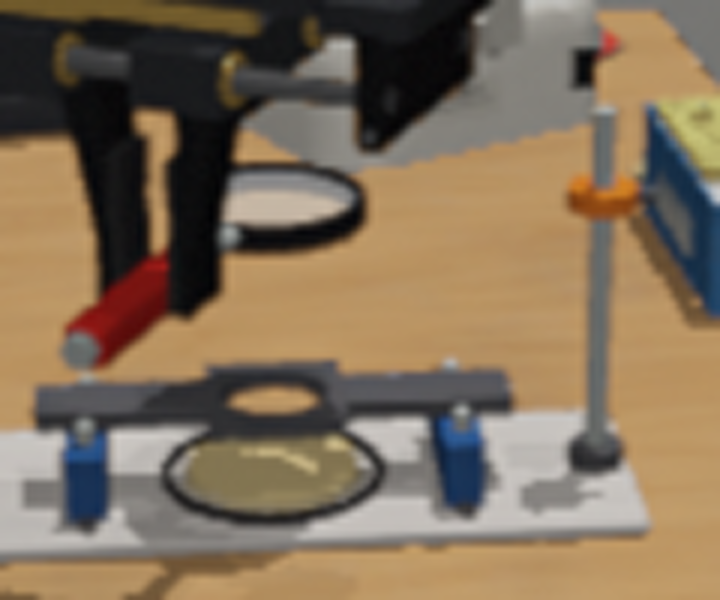

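Side view: collar at row 196 and lens mid-height at row 206, both 5.4 px below their projections at 103.5 mm, so the heights match. The loupe looks level, and the bar is seated with the window over the dish. Handing in.

```bash
python3 -c "
from workcell import ticket
print(ticket.finish_job())"
```

```text
the job is handed in; nothing more can be done
None
```

The bar is down on both rests between the pins, window over the dish, and I handed in at about 24 s still holding the loupe level, lens over the window at about 103.5 mm; in the side view its height matches the orange collar's.

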